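# Swap two ball bearings between stub axles and cap each with its collar

### The job

Someone slipped the two ball bearings onto each other's stub axles. Swap them so that each bearing sits fully home against the shoulder of the axle it fits, the large one on the large axle and the small one on the small axle, then drop each axle's spacer collar over the threaded end so that it rests flat on the bearing, large collar on the large axle and small collar on the small one. The bench is free for laying a bearing down on the way; leave the caliper, the spanner and the grease tin where they lie.

Things in the scene. Friction and masses are not known exactly. Their poses are not given: they have to be found in the camera images.
- large_axle_seat (a point): Large stub axle, upright; grey flange 96x96x10 mm bolted to the bench (bolt heads up to 17 mm). Point: on the axis in the shoulder face (46 mm across) that a bearing seats on, 20 mm above the bench; z up. Above it: journal 28 mm across to 14 mm above the shoulder (last 3 mm bevelled to 22), then thread 16 mm across to 40 mm above it, last 5 mm bevelled to 8
- small_axle_seat (a point): Small stub axle, upright; flange 80x80x10 mm bolted to the bench (bolt heads up to 17 mm). Point: on the axis in the shoulder face (40 mm across) that a bearing seats on, 20 mm above the bench; z up. Above it: journal 18 mm across to 12 mm above the shoulder (last 3 mm bevelled to 12), then thread 10 mm across to 36 mm above it, last 5 mm bevelled to 2
- large_bearing_centre (a point): Large ball bearing, bright steel ring with black seals, lying flat: 62 mm outside, 30 mm bore, 16 mm high; point: its centre, half-way up; z along its axis. Slides loosely over the 28 mm journal. At the start it lies on the shoulder of the small axle, loose round the thin journal
- small_bearing_centre (a point): Small ball bearing, same look: 47 mm outside, 20 mm bore, 14 mm high; point: its centre, half-way up; z along its axis. Slides loosely over the 18 mm journal. At the start it is over the thread of the large axle, resting on the end of the 28 mm journal, 34 mm above the bench, and cannot go lower
- large_collar_centre (a point): Large spacer collar, plain turned steel sleeve without seals, standing flat on the bench: 40 mm outside, 18.5 mm bore, 16 mm high; point: its centre, half-way up; z along its axis. Fits over the 16 mm thread and rests on the large bearing
- small_collar_centre (a point): Small spacer collar, the same kind: 28 mm outside, 12.5 mm bore, 14 mm high; the point is its centre, half-way up, z along its axis. Fits over the 10 mm thread and rests on the small bearing
- caliper_centre (a point): Bystander: digital caliper lying flat at the left of the work, 57 x 235 x 14 mm, long side along its y; the point is its middle. To be left alone
- spanner_3_centre (a point): Bystander: combination spanner lying flat at the right of the work, 40 x 207 x 8 mm, long side along its y; the point is its middle. To be left alone
- grease_tin_centre (a point): Bystander: round orange grease tin behind the work, 70 mm across, 52 mm high; the point is its middle. To be left alone
There are look-alikes about, which are no part of the job. Leave any brown or purple look-alike of the part that bears large_bearing_centre alone.

How it is judged:
At the end, for the whole second after the job is handed in: Each bearing on its own axle, down on the shoulder, and its collar flat on top of it: all four centred within 3 mm of the axle, at their seated height within 2.5 mm, level within 0.08 rad, released and at rest (horizontal distance between each of large_bearing_centre, large_collar_centre and large_axle_seat below 0.003 m and z of large_bearing_centre in the frame of large_axle_seat between 0.0055 and 0.0105 m and angle between each of large_bearing_centre, small_bearing_centre, large_collar_centre, small_collar_centre's own z axis and vertical below 0.08 rad and linear speed of each of large_bearing, small_bearing, large_collar, small_collar below 0.02 m/s and horizontal distance between each of small_bearing_centre, small_collar_centre and small_axle_seat below 0.003 m and z of small_bearing_centre in the frame of small_axle_seat between 0.0045 and 0.0095 m and z of large_collar_centre in the frame of large_axle_seat between 0.0215 and 0.0265 m and z of small_collar_centre in the frame of small_axle_seat between 0.0185 and 0.0235 m); the robot touches nothing.
It fails at once if the digital caliper is moved by more than 25 mm (distance of caliper_centre from where it was at the start of the episode above 0.025 m).
It fails at once if the spanner is moved by more than 25 mm (distance of spanner_3_centre from where it was at the start of the episode above 0.025 m).
It fails at once if the grease tin is moved by more than 25 mm (distance of grease_tin_centre from where it was at the start of the episode above 0.025 m).
It also fails if it takes over 90 s, if anything falls off the work surface, if the arm or the gripper's body presses on something with over 40 N, if the wrist force passes 120 N, or if a joint passes its speed limit or range.

### The arm

A 7-joint arm with a two-finger parallel gripper is mounted at the origin on a cart in front of the work surface, level with it; the furniture and walls round the work are solid. World frame = base frame: x ahead of the robot, y to its left, z up, the work surface at z = 0. Lengths are in m, angles in rad, forces in N, time in s.
With the tool pointing down it reaches from about 0.425 to 0.875 m from the base axis. Payload 8.4 kg.
Tool frame: the origin (TCP) lies at the very end of the fingers, on their centre line; the grasp point (between the pads) lies 19 mm behind it; z points along the fingers, y is the line along which they close (so a half turn about z gives the same grasp; the last joint's range is limited). The gripper opens to 87 mm and grips with 3 to 60 N. Pads are 19 mm wide; open, the fingers measure 117 mm over their backs; the gripper's body (75 mm by 190 mm) begins 51 mm behind the grasp point.
Start: joints at [1.093, 0.333, 0.04, 1.465, -0.013, 1.343, -0.059], TCP at [0.24, -0.604, 0.223] pointing down, gripper open.
Joint ranges: [-2.58, 2.58], [-0.38, 2.09], [-1.3, 1.39], [0.25, 2.4], [-1.5, 4.64], [0.08, 2.09], [-2.65, 2.65]. Speed limits (rad/s): [2.22, 2.22, 2.79, 2.79, 3.14, 3.14, 3.14].

### API

Orientations are given as [roll, pitch, yaw] about the fixed x, y, z axes, in that order (R = Rz(yaw) Ry(pitch) Rx(roll)).
In Python, from rig import sense, capture, camera_model, close_job gives the robot as it stands.
- The arm moves only by the tool play_rows, never from a script. Its arguments are lists of equal length, an entry for each row: "jaw": the opening, from 0 (shut) to 1 (fully open); "linear": the shift along the tool's x, y, z in cm, a list of three; "turn": the turn, a rotation vector about the tool's x, y, z in degrees, a list of three. A call has 1 to 20 rows; each row is the pose to reach, as a shift and turn from the pose commanded when the call began, along the tool's axes at that moment; what a row does not reach only later rows make up. A row lasts 1/8 s, in which the tool goes at most 62.5 mm and 10.7 degrees, less where a joint would pass 70% of its speed; a pose out of reach is approached as far as the arm can. A call with a gripper value outside its range is refused whole. The fingers move at their own pace and stop on an object; the grip force is fixed at half the most. Time passes only in rows, so rows that repeat a pose let the fingers close. It gives the time, the measured TCP pose, the force, the opening and the grip force at its end, in the units of the state.
- sense(): the state, without advancing time (a new reading comes with each control period).
- capture(name): name is "scene" or "top" or "wrist"; returns the picture (400x640x3 uint8, red, green, blue); there is no depth.
- camera_model(name): a dict with "camera_matrix" (3x3 intrinsics, pixels), "k1" (the pictures are not rectified: a ray, as slopes to the right and down, at radius r is drawn at 1 + k1 r^2 times it, then the intrinsics apply), "R" (3x3) and "t" (3): a world point X has camera coordinates R X + t; the wrist camera has in their place "hand_eye" (4x4, takes a point from camera to tool coordinates, whose origin is the TCP and whose axes are the flange's). Camera axes: x right, y down, z forward; pixel columns grow to the right and rows downward; lengths in m; the calibration is good to about 2 mm. A picture is of the moment at which its call begins: read the wrist's pose just before it. camera_model takes no time and is no camera call.
- close_job(): hands the job in; it is judged then, once.
The state is a dict: "t": time; "joints": joint angles; "dq": joint speeds; "tau": joint torques, N m; "eef_pos": TCP position; "tcp_rot": TCP orientation; "wrist_force": force on the tool from outside, world axes, zero at the start; "torque": the same for the moment, N m; "grip_width": finger opening in m; "finger_force": force on a finger pad.
Only numpy, scipy, OpenCV 4.12 (cv2) and the standard library are available. Lean on these libraries where they do the work, as an engineer would, in place of code of your own. Each camera call takes 0.05 s, during which the arm holds its last target. There are 200 camera calls.

## Working session

There is one attempt and no reset: what is moved stays moved. The work goes in short steps, Python scripts to look and compute and a tool call to move; the robot and the scene stay as the last step left them, time stands still between calls to the robot, and variables do not carry over. Pictures are saved under pics/ and viewed, at most 14 in all, crops included, and the job is handed in when it is done.

Besides the shell and the picture viewer there is one more tool, called after ">>>" as name(argument=value, ...) on one line, values as JSON. play_rows: Moves the arm, as the interface text tells. Its arguments: {"type":"object","properties":{"jaw":{"type":"array"},"linear":{"type":"array"},"turn":{"type":"array"}},"required":["jaw","linear","turn"]}

```bash
ls; mkdir -p pics; python3 - <<'E'
from rig import sense,capture,camera_model
import cv2,numpy as np
s=sense();print(s)
for n in("scene","top"):
    im=capture(n);cv2.imwrite(f"pics/{n}0.png",im[:,:,::-1]);m=camera_model(n);print(n,m)
print(camera_model("wrist"))
E
```

```text
pics
{'t': 0.0, 'joints': array([ 1.09279592,  0.33388254,  0.0398625 ,  1.46630544, -0.01338202,
        1.3432919 , -0.05850834]), 'dq': array([-0.00269741,  0.00108304, -0.00145835, -0.00085895,  0.00030595,
        0.00151791,  0.00040764]), 'tau': array([ 6.75660085e-04, -6.56356287e+01,  1.33558005e+00, -4.03799736e+01,
       -5.97308180e-02,  4.49010381e-02,  1.25749420e-04]), 'eef_pos': array([ 0.24016727, -0.60348298,  0.22166074]), 'tcp_rot': array([-3.13997573e+00,  1.22887909e-04,  3.78789236e-01]), 'wrist_force': array([ 0.33840132,  0.00890059, -0.89637929]), 'torque': array([-0.02912579, -0.02702076,  0.00971558]), 'finger_force': 0.0, 'grip_width': 0.08709016176994068}
scene {'camera_matrix': array([[377.96583095,   0.        , 319.99385645],
       [  0.        , 377.96583095, 196.35894914],
       [  0.        ,   0.        ,   1.        ]]), 'k1': -0.008112235463851779, 'R': array([[-0.89781406, -0.44023345, -0.0111547 ],
       [-0.26949955,  0.56929881, -0.77670384],
       [ 0.34828137, -0.69432944, -0.62976719]]), 't': array([0.5349781 , 0.18262831, 0.77972709
[... 265 characters left out ...]
     [-0.98134008,  0.00746004, -0.19213537],
       [ 0.19201801, -0.01413802, -0.98128956]]), 't': array([0.01832576, 0.59730454, 1.30309656])}
{'camera_matrix': array([[347.80253373,   0.        , 316.39455161],
       [  0.        , 347.80253373, 201.66788743],
       [  0.        ,   0.        ,   1.        ]]), 'k1': -0.07136730198833069, 'hand_eye': array([[-2.39060820e-04, -9.69682197e-01, -2.44369351e-01,
         6.61743999e-02],
       [ 9.99999958e-01, -2.72120015e-04,  1.01523060e-04,
         1.00430516e-03],
       [-1.64942895e-04, -2.44369316e-01,  9.69682221e-01,
        -1.62520810e-01],
       [ 0.00000000e+00,  0.00000000e+00,  0.00000000e+00,
         1.00000000e+00]])}
```

View pics/top0.png

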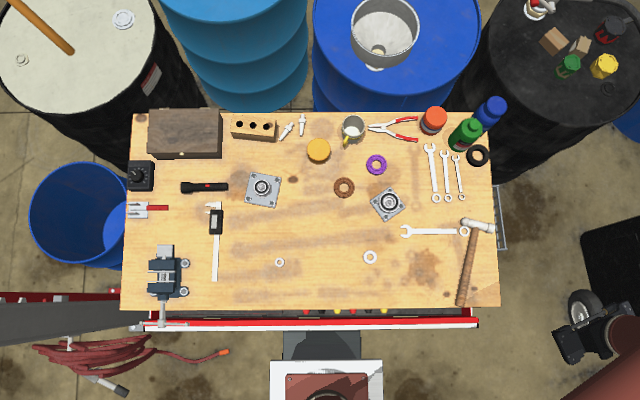

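View pics/scene0.png

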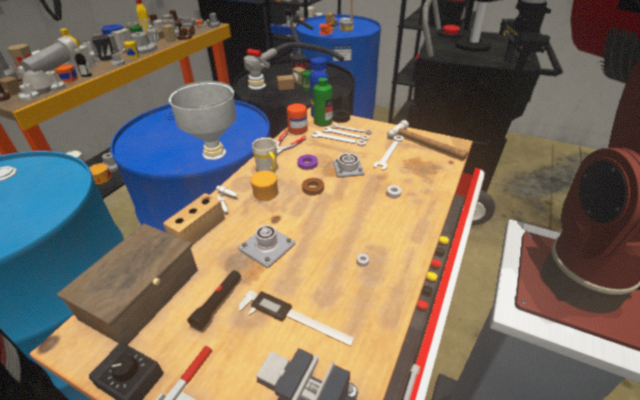

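The top view shows two flanged axles at (263,188) (large flange, left) and (388,204) (small flange). The loose rings are brown at (344,187), purple at (376,164), a small collar at (280,262) and a large collar at (370,257). Brown and purple are the look-alikes; the steel rings on the axles are the bearings. I'll confirm this in one enlarged crop.

```bash
cat > h.py <<'E'
import numpy as np,cv2
from scipy.spatial.transform import Rotation as Ro
from rig import sense,capture,camera_model
def dist(m):return np.array([m['k1'],0,0,0,0.])
def ext(n,s=None):
    m=camera_model(n)
    if n!='wrist':return m,np.array(m['R']),np.array(m['t'])
    T=np.eye(4);T[:3,:3]=Ro.from_euler('xyz',s['tcp_rot']).as_matrix();T[:3,3]=s['eef_pos']
    C=np.linalg.inv(T@m['hand_eye']);return m,C[:3,:3],C[:3,3]
def px2w(n,uv,z,s=None):
    m,R,t=ext(n,s);p=cv2.undistortPoints(np.array([[uv]],float),m['camera_matrix'],dist(m))[0,0]
    d=R.T@np.r_[p,1];c=-R.T@t;return c+d*(z-c[2])/d[2]
def w2px(n,X,s=None):
    m,R,t=ext(n,s);return cv2.projectPoints(np.array([X],float).reshape(-1,3),cv2.Rodrigues(R)[0],t,m['camera_matrix'],dist(m))[0][:,0]
E
python3 - <<'E'
from h import *
im=cv2.imread('pics/top0.png')
c=[cv2.resize(im[y-22:y+23,x-30:x+30],None,fx=6,fy=6,interpolation=cv2.INTER_CUBIC) for x,y in((263,188),(388,204),(280,262),(370,257))]
cv2.imwrite('pics/c1.png',np.vstack([np.hstack(c[:2]),np.hstack(c[2:])]))
for n,uv,z in(('LA/sb',(262,187),.048),('SA/lb',(387.5,204),.036),('sc',(280,262),.014),('lc',(370,257),.016),('brown',(344,187),.016),('purple',(376,164),.016),('tin',(318,150),.052),('cal',(215,240),.014),('span',(435,231),.008)):print(n,px2w('top',uv,z).round(4))
E
```

```text
LA/sb [0.6398 0.1811 0.048 ]
SA/lb [ 0.5891 -0.183   0.036 ]
sc [0.4256 0.1302 0.014 ]
lc [ 0.4374 -0.1298  0.016 ]
brown [ 0.6452 -0.0585  0.016 ]
purple [ 0.7153 -0.1561  0.016 ]
tin [0.749 0.018 0.052]
cal [0.4906 0.3196 0.014 ]
span [ 0.5122 -0.3253  0.008 ]
```

View pics/c1.png

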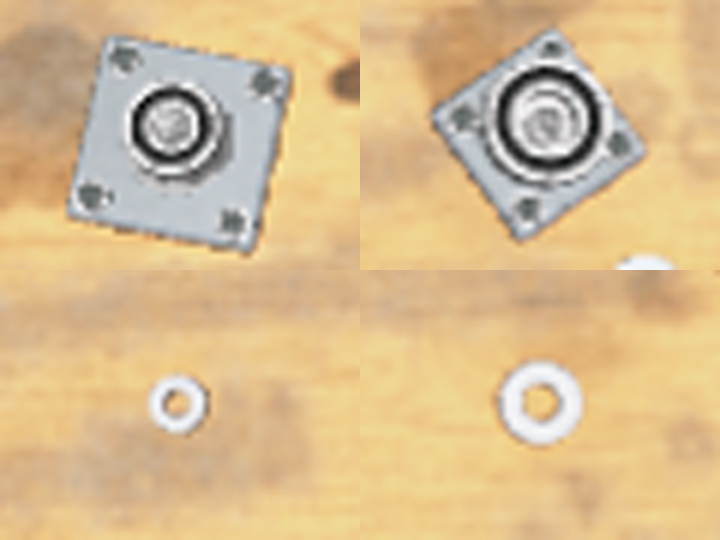

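Confirmed. Upper-left is the large axle with the small bearing and upper-right the small axle with the large bearing, both steel with black seals. Lower-left is the small collar and lower-right the large collar.

```bash
cat >> h.py <<'E'
def go(*targets,yaw=13,s=None):
    """print linear(cm)/turn for world targets relative to the present tool frame"""
    s=s or sense();R=Ro.from_euler('xyz',s['tcp_rot'])
    Rt=Ro.from_euler('xyz',[180,0,yaw],degrees=True)
    print('turn',(R.inv()*Rt).as_rotvec(degrees=True).round(1))
    for T in targets:print('to',np.round(T,4),'lin',(R.inv().apply(np.array(T)-s['eef_pos'])*100).round(2))
E
python3 -c "
from h import *
go((.589,-.183,.15))"
```

```text
turn [-0.1  0.   8.7]
to [ 0.589 -0.183  0.15 ] lin [ 47.96 -26.17   7.21]
```

>>> play_rows(jaw=[1,1,1,1,1,1,1,1,1,1,1,1,1,1], linear=[[47.96,-26.17,3],[47.96,-26.17,3],[47.96,-26.17,3],[47.96,-26.17,3],[47.96,-26.17,3],[47.96,-26.17,3],[47.96,-26.17,7.2],[47.96,-26.17,7.2],[47.96,-26.17,7.2],[47.96,-26.17,7.2],[47.96,-26.17,7.2],[47.96,-26.17,7.2],[47.96,-26.17,7.2],[47.96,-26.17,7.2]], turn=[[0,0,8.7],[0,0,8.7],[0,0,8.7],[0,0,8.7],[0,0,8.7],[0,0,8.7],[0,0,8.7],[0,0,8.7],[0,0,8.7],[0,0,8.7],[0,0,8.7],[0,0,8.7],[0,0,8.7],[0,0,8.7]])

```text
t: 1.85
eef_pos: [0.589, -0.1841, 0.1509]
tcp_rot: [3.141, -0.0, 0.226]
wrist_force: [-0.5, -0.5, -1.1]
grip_width: 0.0869
finger_force: 0.0
```

```bash
python3 - <<'E'
from h import *
s=sense();im=capture('wrist');cv2.imwrite('pics/w1.png',im[:,:,::-1]);print(s['t'],s['eef_pos'],np.degrees(s['tcp_rot']))
np.save('s1.npy',s,allow_pickle=True)
print(w2px('wrist',[[.589,-.183,.036],[.589,-.183,.056]],s))
E
```

```text
1.85 [ 0.58896919 -0.18414155  0.15088581] [ 1.79980448e+02 -2.00686046e-02  1.29353121e+01]
[[313.71008792 197.15452094]
 [313.52864014 203.21187878]]
```

View pics/w1.png

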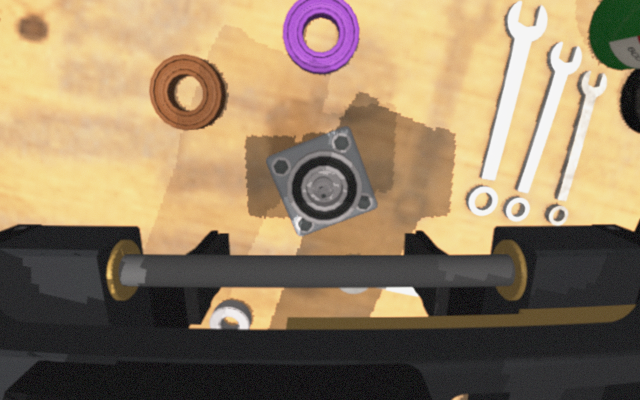

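The wrist view shows the large bearing on the small axle at about (324,187), with clear bench around it. The brown ring at (188,92) and the purple one at (320,35) stay well away. I'll fit the seal's outline to get the centre.

```bash
cat >> h.py <<'E'
def plane(im,n,c,z,s=None,half=.06,k=4):
    """image resampled to world plane z around c; k px/mm; col->x, row->y"""
    g=np.linspace(-half,half,int(2*half*1000*k)+1);X,Y=np.meshgrid(c[0]+g,c[1]+g)
    p=w2px(n,np.stack([X,Y,0*X+z],-1).reshape(-1,3),s).reshape(X.shape+(2,)).astype(np.float32)
    return cv2.remap(im,p[...,0],p[...,1],cv2.INTER_CUBIC)
def dark(im,n,c,z,s=None,thr=60,half=.05,rmax=.03):
    """outer ellipse of dark seal nearest c -> world xy, diameters mm"""
    w=plane(im,n,c,z,s,half);g=cv2.cvtColor(w,cv2.COLOR_RGB2GRAY)
    cs,_=cv2.findContours((g<thr).astype(np.uint8),cv2.RETR_EXTERNAL,cv2.CHAIN_APPROX_NONE)
    o=[]
    for q in cs:
        if cv2.contourArea(q)<1500 :continue
        e=cv2.fitEllipse(cv2.convexHull(q));o.append((np.round([c[0]-half+e[0][0]/4000,c[1]-half+e[0][1]/4000],4),np.round(np.array(e[1])/4,1)))
    return o
E
python3 - <<'E'
from h import *
s=np.load('s1.npy',allow_pickle=True).item();im=cv2.imread('pics/w1.png')[:,:,::-1].copy()
c=px2w('wrist',(324,187),.036,s);print(c)
for t in(45,60,80):print(dark(im,'wrist',c,.036,s,t))
w=plane(im,'wrist',c,.036,s);cv2.imwrite('pics/p1.png',w[:,:,::-1])
w=plane(im,'wrist',c,.010,s);cv2.imwrite('pics/p1b.png',w[:,:,::-1])
a=np.hstack([cv2.imread('pics/p1.png'),cv2.imread('pics/p1b.png')]);cv2.imwrite('pics/p1c.png',cv2.resize(a,(800,400)))
it=cv2.imread('pics/top0.png')[:,:,::-1].copy()
print('top',[dark(it,'top',c,.036,None,t) for t in(60,80)],'sb',[dark(it,'top',(.64,.181),.048,None,t) for t in(60,80)])
E
```

```text
[ 0.59915682 -0.18927967  0.036     ]
[(array([ 0.5981, -0.1894]), array([50.9, 51.6]))]
[(array([ 0.5982, -0.1894]), array([51.7, 52.2]))]
[(array([ 0.5982, -0.1894]), array([52.5, 52.9]))]
top [[(array([ 0.5973, -0.1875]), array([48.9, 49.3]))], [(array([ 0.5971, -0.1875]), array([49.8, 50.2]))]] sb [[(array([0.6415, 0.1844]), array([35.3, 36.2]))], [(array([0.6415, 0.1843]), array([36.2, 37.1]))]]
```

View pics/p1c.png

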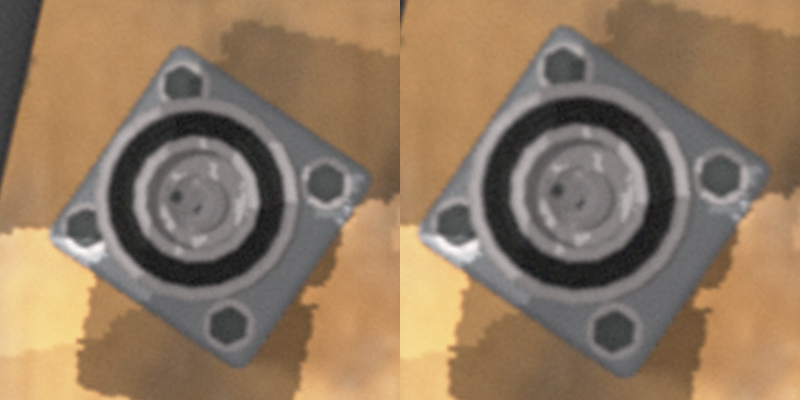

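```bash
python3 -c "
from h import *
go((.5985,-.189,.06),(.5985,-.189,.02))"
```

```text
turn [ 0. -0. -0.]
to [ 0.5985 -0.189   0.06  ] lin [0.81 0.7  9.08]
to [ 0.5985 -0.189   0.02  ] lin [ 0.81  0.7  13.08]
```

>>> play_rows(jaw=[1,1,1,1,1,1,0.5,0.5,0.5,0.5,0.5,0.5], linear=[[0.8,0.7,2],[0.8,0.7,6],[0.8,0.7,10],[0.8,0.7,12],[0.8,0.7,13],[0.8,0.7,13],[0.8,0.7,13],[0.8,0.7,13],[0.8,0.7,13],[0.8,0.7,13],[0.8,0.7,13],[0.8,0.7,13]], turn=[[0,0,0],[0,0,0],[0,0,0],[0,0,0],[0,0,0],[0,0,0],[0,0,0],[0,0,0],[0,0,0],[0,0,0],[0,0,0],[0,0,0]])

```text
t: 3.4
eef_pos: [0.5988, -0.1885, 0.0211]
tcp_rot: [3.141, -0.001, 0.227]
wrist_force: [-1.9, 0.6, 5.6]
grip_width: 0.0608
finger_force: 30.0
```

```bash
python3 -c "
from h import *
print(sense()['eef_pos'])
go((.598,-.189,.09),(.53,0.0,.09),(.53,0.,.006))"
```

```text
[ 0.59883145 -0.1884972   0.02107993]
turn [ 0. -0. -0.]
to [ 0.598 -0.189  0.09 ] lin [-0.09  0.03 -6.89]
to [0.53 0.   0.09] lin [ -2.46 -19.91  -6.9 ]
to [0.53  0.    0.006] lin [ -2.47 -19.92   1.5 ]
```

>>> play_rows(jaw=[0.5,0.5,0.5,0.5,0.5,0.5,0.5,0.5,0.5,0.5,0.5,0.85,0.85,0.85], linear=[[0,0,-3.5],[0,0,-7],[0,-3,-7],[-1,-9,-7],[-2,-15,-7],[-2.5,-20,-6],[-2.5,-20,-3],[-2.5,-20,0],[-2.5,-20,1.2],[-2.5,-20,1.8],[-2.5,-20,1.8],[-2.5,-20,1.8],[-2.5,-20,1.8],[-2.5,-20,1.8]], turn=[[0,0,0],[0,0,0],[0,0,0],[0,0,0],[0,0,0],[0,0,0],[0,0,0],[0,0,0],[0,0,0],[0,0,0],[0,0,0],[0,0,0],[0,0,0],[0,0,0]])

```text
t: 5.15
eef_pos: [0.5296, 0.0008, 0.0031]
tcp_rot: [3.141, -0.001, 0.227]
wrist_force: [-0.2, -0.2, 0.2]
grip_width: 0.0728
finger_force: 0.0
```

```bash
python3 -c "
from h import *
s=sense();print(s['eef_pos'],s['grip_width'])
im=capture('top');print(dark(im,'top',s['eef_pos'][:2],.016,None,60))
go((s['eef_pos'][0],s['eef_pos'][1],.12),(.634,.182,.15))"
```

```text
[0.52964008 0.00081602 0.00311988] 0.07276312847958237
[(array([0.5353, 0.0561]), array([36. , 85.4])), (array([0.4884, 0.0294]), array([13.3, 19.4]))]
turn [ 0. -0. -0.]
to [0.5296 0.0008 0.12  ] lin [  0.02   0.   -11.7 ]
to [0.634 0.182 0.15 ] lin [ 14.26 -15.3  -14.69]
```

>>> play_rows(jaw=[1,1,1,1,1,1,1,1,1,1], linear=[[0,0,-3],[0,0,-8],[2,-2,-13],[7,-7,-14.7],[12,-12,-14.7],[14.3,-15.3,-14.7],[14.3,-15.3,-14.7],[14.3,-15.3,-14.7],[14.3,-15.3,-14.7],[14.3,-15.3,-14.7]], turn=[[0,0,0],[0,0,0],[0,0,0],[0,0,0],[0,0,0],[0,0,0],[0,0,0],[0,0,0],[0,0,0],[0,0,0]])

```text
t: 6.45
eef_pos: [0.6342, 0.1806, 0.1499]
tcp_rot: [3.141, -0.0, 0.225]
wrist_force: [-0.1, -0.1, 0.0]
grip_width: 0.0869
finger_force: 0.0
```

```bash
python3 - <<'E'
from h import *
s=sense();im=capture('wrist');cv2.imwrite('pics/w2.png',im[:,:,::-1]);np.save('s2.npy',s,allow_pickle=True)
print(s['eef_pos'])
for t in(45,60,80):print(dark(im,'wrist',(.64,.183),.048,s,t))
it=capture('top');print('lb top',[dark(it,'top',(.53,0.),.016,None,t) for t in(60,80)],'SAtop');cv2.imwrite('pics/top2.png',it[:,:,::-1])
w=[plane(im,'wrist',(.64,.183),z,s) for z in(.048,.01)]
w+=[plane(it,'top',(.598,-.188),z) for z in(.01,.056)]
w=[cv2.circle(a.copy(),(240,240),2,(255,0,0),-1) for a in w]
cv2.imwrite('pics/p2.png',cv2.resize(np.vstack([np.hstack(w[:2]),np.hstack(w[2:])]),(600,600))[:,:,::-1])
E
```

```text
[0.63421463 0.18058075 0.14986274]
[(array([0.6427, 0.1825]), array([37.7, 38. ]))]
[(array([0.6427, 0.1825]), array([38.4, 38.7]))]
[(array([0.6427, 0.1825]), array([39.1, 39.3])), (array([0.5998, 0.1299]), array([2.5, 4.5]))]
lb top [[(array([0.5269, 0.0039]), array([48.8, 56. ]))], [(array([0.5245, 0.0138]), array([70. , 94.8]))]] SAtop
```

View pics/p2.png

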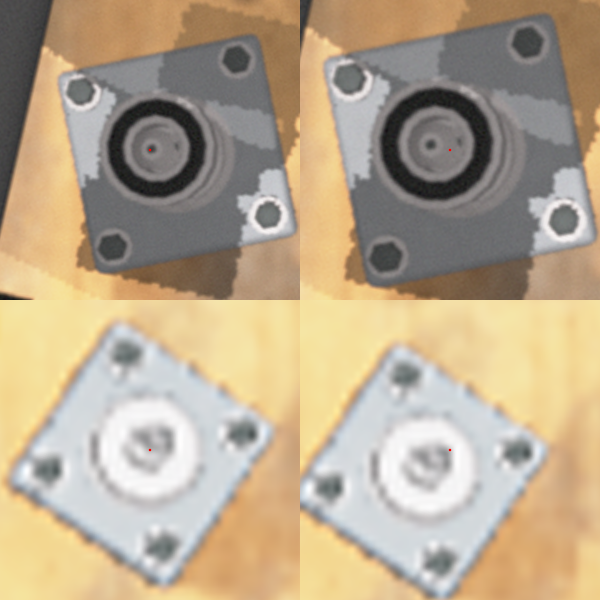

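The small bearing's centre is at (.6427,.1825), and the seal outline is 38 mm across, which is plausible for a 47 mm outside. The small axle stands bare in the top view. Next I grasp the small bearing.

```bash
python3 -c "
from h import *
go((.6432,.1826,.034))"
```

```text
turn [ 0.  -0.  -0.1]
to [0.6432 0.1826 0.034 ] lin [ 0.91  0.06 11.59]
```

>>> play_rows(jaw=[1,1,1,1,1,0.4,0.4,0.4,0.4,0.4,0.4,0.4,0.4,0.4], linear=[[0.9,0.1,2],[0.9,0.1,6],[0.9,0.1,10],[0.9,0.1,11.5],[0.9,0.1,11.5],[0.9,0.1,11.5],[0.9,0.1,11.5],[0.9,0.1,11.5],[0.9,0.1,11.5],[0.9,0.1,11.5],[0.9,0.1,11.5],[0.9,0.1,8.5],[0.9,0.1,5],[0.9,0.1,5]], turn=[[0,0,0],[0,0,0],[0,0,0],[0,0,0],[0,0,0],[0,0,0],[0,0,0],[0,0,0],[0,0,0],[0,0,0],[0,0,0],[0,0,0],[0,0,0],[0,0,0]])

```text
t: 8.3
eef_pos: [0.6448, 0.1839, 0.1027]
tcp_rot: [-3.141, -0.005, 0.227]
wrist_force: [0.3, 0.7, -0.6]
grip_width: 0.0456
finger_force: 30.0
```

```bash
python3 -c "
from h import *
go((.6,.18,.15),(.565,-.187,.15))"
```

```text
turn [-0.  -0.3  0. ]
to [0.6  0.18 0.15] lin [-4.43 -0.63 -4.76]
to [ 0.565 -0.187  0.15 ] lin [-16.1   34.34  -4.83]
```

>>> play_rows(jaw=[0.4,0.4,0.4,0.4,0.4,0.4,0.4,0.4,0.4,0.4,0.4], linear=[[-1,1,-3],[-4,6,-4.5],[-7,12,-4.5],[-10,18,-4.5],[-12,24,-4.5],[-14,29,-4.5],[-16,33,-4.5],[-16,34.3,-4.5],[-16,34.3,-4.5],[-16,34.3,-4.5],[-16,34.3,-4.5]], turn=[[0,0,0],[0,0,0],[0,0,0],[0,0,0],[0,0,0],[0,0,0],[0,0,0],[0,0,0],[0,0,0],[0,0,0],[0,0,0]])

```text
t: 9.68
eef_pos: [0.5648, -0.1852, 0.1445]
tcp_rot: [-3.141, -0.0, 0.23]
wrist_force: [-0.5, 0.1, -0.4]
grip_width: 0.0458
finger_force: 30.0
```

```bash
python3 - <<'E'
from h import *
s=sense();im=capture('wrist');cv2.imwrite('pics/w3.png',im[:,:,::-1]);np.save('s3.npy',s,allow_pickle=True)
print(s['eef_pos'],s['grip_width'],w2px('wrist',[s['eef_pos']],s))
w=plane(im,'wrist',(.598,-.188),.01,s,half=.05,k=4);w2=plane(im,'wrist',(.598,-.188),.056,s,half=.05,k=4)
out=np.hstack([cv2.resize(im[150:330,200:430],(511,400)),np.vstack([cv2.resize(w,(200,200)),cv2.resize(w2,(200,200))])])
cv2.imwrite('pics/p3.png',out[:,:,::-1])
E
```

```text
[ 0.56477925 -0.18519857  0.14447152] 0.045769061132194575 [[314.33402663 250.83681002]]
```

View pics/p3.png

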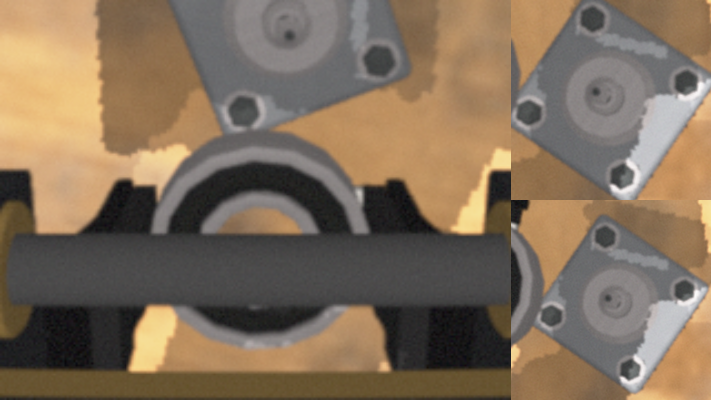

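The wrist picture shows the small bearing held level between the pads (left panel, at about (257,240)) and the bare small axle ahead of it. Next I measure the held bearing's offset and the axle centre from the bolts.

```bash
cat >> h.py <<'E'
def bolts(im,n,c,s=None,half=.06,thr=(60,75),rng=(.030,.060)):
    for t in thr:
        w=plane(im,n,c,.016,s,half);g=cv2.cvtColor(w,cv2.COLOR_RGB2GRAY)
        N,_,st,ce=cv2.connectedComponentsWithStats((g<t).astype(np.uint8))
        o=[]
        for i in range(1,N):
            xy=ce[i]/4000-half
            if 350<st[i,4]<3000 and rng[0]<np.hypot(*xy)<rng[1]:o.append(xy+c)
        o=np.array(o);print('thr',t,len(o),o.round(4).tolist(),'mean',o.mean(0).round(4) if len(o) else '')
def held(im,s,zt):
    e=s['eef_pos'];w=plane(im,'wrist',e[:2],e[2]+zt,s,.04)
    return w
E
python3 - <<'E'
from h import *
s=np.load('s3.npy',allow_pickle=True).item();im=cv2.imread('pics/w3.png')[:,:,::-1].copy()
bolts(im,'wrist',np.array([.598,-.188]),s,thr=(60,75,85))
for n in(2,):
    i=cv2.imread('pics/top2.png')[:,:,::-1].copy();bolts(i,'top',np.array([.597,-.186]),None,thr=(80,100,120))
s2=np.load('s2.npy',allow_pickle=True).item();i=cv2.imread('pics/w2.png')[:,:,::-1].copy();bolts(i,'wrist',np.array([.643,.183]),s2,thr=(60,75,85),rng=(.04,.07))
e=s['eef_pos']
# held ring: bright outer boundary upper half + lower half, image rows along the bearing's tool-x line
R=Ro.from_euler('xyz',s['tcp_rot'])
P=[e+R.apply([x/1000,0,-.014]) for x in range(-30,31)]
px=w2px('wrist',P,s);g=cv2.cvtColor(im,cv2.COLOR_RGB2GRAY)
for x,p in zip(range(-30,31),px):print(x,p.round(0).astype(int).tolist(),[int(g[int(round(p[1])),int(round(p[0]))+d]) for d in(-25,-12,0,12,25)])
E
```

```text
thr 60 0 [] mean 
thr 75 4 [[0.5896, -0.2273], [0.6347, -0.1969], [0.5611, -0.1802], [0.6018, -0.1509]] mean [ 0.5968 -0.1888]
thr 85 4 [[0.5896, -0.2273], [0.635, -0.1969], [0.5587, -0.1811], [0.602, -0.1509]] mean [ 0.5963 -0.1891]
thr 80 0 [] mean 
thr 100 0 [] mean 
thr 120 2 [[0.6345, -0.1936], [0.557, -0.179]] mean [ 0.5957 -0.1863]
thr 60 0 [] mean 
thr 75 2 [[0.6716, 0.1411], [0.616, 0.2253]] mean [0.6438 0.1832]
thr 85 2 [[0.6717, 0.141], [0.616, 0.2254]] mean [0.6438 0.1832]
-30 [314, 319] [85, 85, 84, 86, 86]
-29 [314, 317] [108, 111, 112, 114, 105]
-28 [314, 316] [135, 140, 142, 150, 137]
-27 [314, 314] [143, 148, 149, 156, 143]
-26 [314, 312] [149, 147, 149, 156, 143]
-25 [314, 310] [150, 144, 149, 154, 142]
-24 [314, 308] [149, 150, 150, 152, 146]
-23 [314, 307] [151, 148, 155, 153, 149]
-22 [314, 305] [148, 148, 162, 141, 148]
-21 [314, 303] [154, 133, 144, 136, 148]
-20 [314, 301] [153, 140, 113, 126, 138]
-19 [314, 299] [139, 120, 55, 76, 130]
-18 [314, 297] [136, 71, 32, 27, 129]
-17 [314, 295] [134, 36, 35, 31, 105]
-16 [314, 293] [124, 36, 30, 28, 57]
-15 [314, 29
[... 975 characters left out ...]
 39, 138, 107, 37]
13 [314, 236] [39, 35, 94, 44, 31]
14 [314, 234] [31, 32, 35, 36, 32]
15 [314, 232] [75, 34, 36, 36, 33]
16 [314, 229] [135, 34, 39, 35, 62]
17 [314, 227] [138, 35, 29, 38, 129]
18 [314, 225] [134, 82, 34, 36, 135]
19 [314, 223] [108, 131, 51, 101, 141]
20 [314, 221] [96, 140, 127, 135, 118]
21 [314, 219] [97, 134, 140, 144, 99]
22 [314, 217] [104, 104, 143, 124, 97]
23 [314, 215] [137, 102, 112, 100, 97]
24 [314, 212] [146, 97, 98, 96, 147]
25 [314, 210] [142, 108, 96, 102, 149]
26 [314, 208] [147, 128, 121, 144, 151]
27 [314, 206] [145, 132, 162, 137, 150]
28 [314, 204] [143, 172, 107, 121, 150]
29 [314, 201] [144, 154, 81, 136, 123]
30 [314, 199] [142, 129, 78, 130, 98]
```

Held seal edges are at ±19 mm, so the bearing sits centred on the TCP. Small axle centre from its 4 bolts is (.5967,-.189); large axle from its bolt diagonal is (.6438,.1832).

```bash
python3 -c "
from h import *
go((.5967,-.1889,.02))"
```

```text
turn [-0.  -0.   0.1]
to [ 0.5967 -0.1889  0.02  ] lin [ 3.04  1.06 12.45]
```

>>> play_rows(jaw=[0.4,0.4,0.4,0.4,0.4], linear=[[3,1,2],[3,1,5],[3,1,7.5],[3,1,7.5],[3,1,7.5]], turn=[[0,0,0],[0,0,0],[0,0,0],[0,0,0],[0,0,0]])

```text
t: 10.35
eef_pos: [0.5966, -0.1898, 0.0707]
tcp_rot: [3.141, -0.001, 0.227]
wrist_force: [0.5, -0.0, -1.3]
grip_width: 0.0458
finger_force: 30.0
```

```bash
python3 -c "
from h import *
s=sense();print(s['eef_pos'])
go((.5967,-.1889,.02))"
```

```text
[ 0.59656564 -0.18978608  0.07072205]
turn [ 0.  -0.1  0. ]
to [ 0.5967 -0.1889  0.02  ] lin [ 0.03 -0.09  5.07]
```

>>> play_rows(jaw=[0.4,0.4,0.4,0.4,0.4,0.4,0.4], linear=[[0,-0.1,1.5],[0,-0.1,3],[0,-0.1,3.8],[0,-0.1,4.3],[0,-0.1,4.7],[0,-0.1,5],[0,-0.1,5]], turn=[[0,0,0],[0,0,0],[0,0,0],[0,0,0],[0,0,0],[0,0,0],[0,0,0]])

```text
t: 11.22
eef_pos: [0.5963, -0.1888, 0.0208]
tcp_rot: [3.141, -0.001, 0.227]
wrist_force: [-0.9, 2.7, 8.2]
grip_width: 0.0456
finger_force: 30.0
```

>>> play_rows(jaw=[0.6,0.75,0.75,0.75,1,1,1,1,1,1,1,1,1], linear=[[0,0,0],[0,0,0],[0,0,0],[0,0,-3],[0,0,-8],[-3,-5,-13],[-5,-10,-13],[-7,-15,-13],[-8,-19,-13],[-8,-19,-13],[-8,-19,-13],[-8,-19,-13],[-8,-19,-13]], turn=[[0,0,0],[0,0,0],[0,0,0],[0,0,0],[0,0,0],[0,0,0],[0,0,0],[0,0,0],[0,0,0],[0,0,0],[0,0,0],[0,0,0],[0,0,0]])

```text
t: 12.85
eef_pos: [0.4752, -0.0228, 0.1493]
tcp_rot: [-3.141, 0.0, 0.225]
wrist_force: [-0.6, -0.0, 0.9]
grip_width: 0.087
finger_force: 0.0
```

```bash
python3 - <<'E'
from h import *
s=sense();im=capture('wrist');cv2.imwrite('pics/w4.png',im[:,:,::-1])
print(s['eef_pos'])
for t in(45,60,80):print(dark(im,'wrist',(.53,.0),.016,s,t))
it=capture('top');cv2.imwrite('pics/top4.png',it[:,:,::-1])
for z in(.034,.048):print(z,dark(it,'top',(.596,-.187),z,None,80))
a=plane(it,'top',(.596,-.187),.034,half=.05);b=plane(im,'wrist',(.53,0),.016,s,.05)
cv2.imwrite('pics/p4.png',np.hstack([a,b])[:,:,::-1])
E
```

```text
[ 0.47516432 -0.02275673  0.14933649]
[(array([ 0.5279, -0.0011]), array([48.8, 50.8]))]
[(array([ 0.5288, -0.0006]), array([51.7, 51.8]))]
[(array([ 0.5288, -0.0006]), array([52.4, 52.6]))]
0.034 [(array([ 0.5948, -0.1876]), array([36.2, 36.7]))]
0.048 [(array([ 0.5921, -0.1854]), array([35.8, 36.3]))]
```

View pics/p4.png

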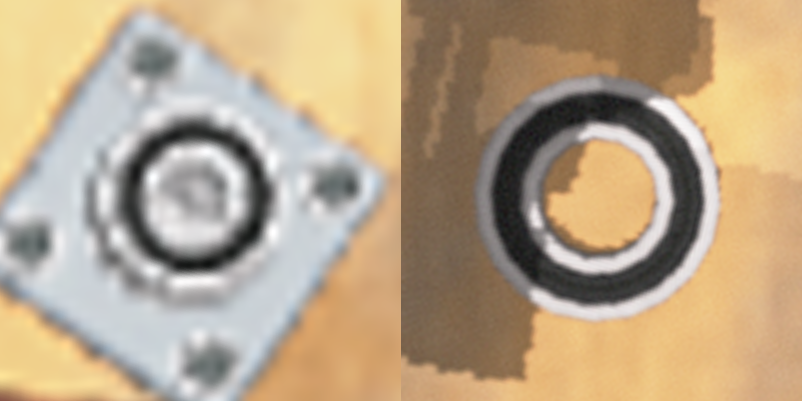

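The left panel shows the small bearing concentric and down on the small axle. The right panel shows the large bearing flat on the bench at (.529,0).

```bash
python3 -c "
from h import *
go((.529,0,.05),(.529,0,.003))"
```

```text
turn [-0.  0. -0.]
to [0.529 0.    0.05 ] lin [ 5.76 -0.98  9.93]
to [0.529 0.    0.003] lin [ 5.76 -0.97 14.63]
```

>>> play_rows(jaw=[1,1,1,1,1,1,0.5,0.5,0.5,0.5,0.5,0.5,0.5,0.5], linear=[[5.8,-1,3],[5.8,-1,8],[5.8,-1,12],[5.8,-1,14],[5.8,-1,14.6],[5.8,-1,14.6],[5.8,-1,14.6],[5.8,-1,14.6],[5.8,-1,14.6],[5.8,-1,14.6],[5.8,-1,14.6],[5.8,-1,14.6],[5.8,-1,10],[5.8,-1,5]], turn=[[0,0,0],[0,0,0],[0,0,0],[0,0,0],[0,0,0],[0,0,0],[0,0,0],[0,0,0],[0,0,0],[0,0,0],[0,0,0],[0,0,0],[0,0,0],[0,0,0]])

```text
t: 14.7
eef_pos: [0.528, 0.0009, 0.0995]
tcp_rot: [-3.14, 0.003, 0.227]
wrist_force: [1.5, -0.7, -2.3]
grip_width: 0.0604
finger_force: 30.0
```

```bash
python3 -c "
from h import *
s=sense();print(s['eef_pos'])
go((.605,.174,.14))"
```

```text
[0.52795435 0.00087952 0.09950327]
turn [-0.1  0.2  0. ]
to [0.605 0.174 0.14 ] lin [ 11.39 -15.14  -4.06]
```

>>> play_rows(jaw=[0.5,0.5,0.5,0.5,0.5,0.5,0.5,0.5], linear=[[2,-2,-2],[5,-6,-4],[8,-11,-4],[11,-15,-4],[11.4,-15.2,-4],[11.4,-15.2,-4],[11.4,-15.2,-4],[11.4,-15.2,-4]], turn=[[0,0,0],[0,0,0],[0,0,0],[0,0,0],[0,0,0],[0,0,0],[0,0,0],[0,0,0]])

```text
t: 15.7
eef_pos: [0.6061, 0.1732, 0.1396]
tcp_rot: [3.141, 0.0, 0.225]
wrist_force: [0.8, -0.4, -1.7]
grip_width: 0.061
finger_force: 30.0
```

```bash
python3 - <<'E'
from h import *
s=sense();im=capture('wrist');cv2.imwrite('pics/w5.png',im[:,:,::-1]);np.save('s5.npy',s,allow_pickle=True)
e=s['eef_pos'];print(e,s['grip_width'])
bolts(im,'wrist',np.array([.644,.183]),s,thr=(60,75,90),rng=(.04,.07))
R=Ro.from_euler('xyz',s['tcp_rot'])
P=[e+R.apply([x/1000,0,-.013]) for x in range(-35,36)]
px=w2px('wrist',P,s);g=cv2.cvtColor(im,cv2.COLOR_RGB2GRAY)
print([(x,int(g[int(round(p[1])),int(round(p[0]))])) for x,p in zip(range(-35,36),px) if abs(x)>15])
go((.6438,.1832,.08),(.6438,.1832,.023))
E
```

```text
[0.60605877 0.17318683 0.13960919] 0.0610330334764101
thr 60 0 [] mean 
thr 75 2 [[0.6715, 0.1412], [0.6158, 0.2253]] mean [0.6436 0.1832]
thr 90 2 [[0.6715, 0.1411], [0.6158, 0.2254]] mean [0.6437 0.1832]
[(-35, 90), (-34, 86), (-33, 90), (-32, 88), (-31, 86), (-30, 88), (-29, 127), (-28, 140), (-27, 132), (-26, 87), (-25, 34), (-24, 38), (-23, 34), (-22, 29), (-21, 33), (-20, 30), (-19, 68), (-18, 130), (-17, 139), (-16, 142), (16, 136), (17, 144), (18, 137), (19, 53), (20, 34), (21, 34), (22, 32), (23, 34), (24, 34), (25, 36), (26, 79), (27, 131), (28, 138), (29, 149), (30, 126), (31, 100), (32, 98), (33, 96), (34, 108), (35, 106)]
turn [ 0.  -0.  -0.1]
to [0.6438 0.1832 0.08  ] lin [ 3.89 -0.11  5.97]
to [0.6438 0.1832 0.023 ] lin [ 3.89 -0.11 11.67]
```

>>> play_rows(jaw=[0.5,0.5,0.5,0.5,0.5], linear=[[3.9,-0.1,2],[3.9,-0.1,4.5],[3.9,-0.1,6.2],[3.9,-0.1,6.2],[3.9,-0.1,6.2]], turn=[[0,0,0],[0,0,0],[0,0,0],[0,0,0],[0,0,0]])

```text
t: 16.38
eef_pos: [0.6442, 0.1844, 0.0788]
tcp_rot: [-3.142, -0.001, 0.227]
wrist_force: [0.1, -0.3, -2.5]
grip_width: 0.0607
finger_force: 30.0
```

```bash
python3 -c "
from h import *
s=sense();print(s['eef_pos'])
go((.6437,.1832,.023))"
```

```text
[0.64424345 0.18440567 0.078759  ]
turn [-0.  -0.1 -0. ]
to [0.6437 0.1832 0.023 ] lin [-0.09  0.11  5.58]
```

>>> play_rows(jaw=[0.5,0.5,0.5,0.5,0.5,0.5,0.5], linear=[[0,0.1,1.5],[0,0.1,3],[0,0.1,4],[0,0.1,4.7],[0,0.1,5.2],[0,0.1,5.6],[0,0.1,5.6]], turn=[[0,0,0],[0,0,0],[0,0,0],[0,0,0],[0,0,0],[0,0,0],[0,0,0]])

```text
t: 17.25
eef_pos: [0.6442, 0.1834, 0.024]
tcp_rot: [3.141, -0.0, 0.227]
wrist_force: [-9.4, -3.2, 16.5]
grip_width: 0.0606
finger_force: 30.0
```

>>> play_rows(jaw=[0.7,0.85,0.85,0.85,1,1,1,1,1,1,1,1,1], linear=[[0,0,0],[0,0,0],[0,0,0],[0,0,-3],[0,0,-8],[-4,0,-12.5],[-10,0.5,-12.5],[-16,0.9,-12.5],[-22,0.9,-12.5],[-22.8,0.9,-12.5],[-22.8,0.9,-12.5],[-22.8,0.9,-12.5],[-22.8,0.9,-12.5]], turn=[[0,0,0],[0,0,0],[0,0,0],[0,0,0],[0,0,0],[0,0,0],[0,0,0],[0,0,0],[0,0,0],[0,0,0],[0,0,0],[0,0,0],[0,0,0]])

```text
t: 18.88
eef_pos: [0.4248, 0.1237, 0.1465]
tcp_rot: [-3.141, 0.0, 0.227]
wrist_force: [-0.0, 0.7, -0.5]
grip_width: 0.0871
finger_force: 0.0
```

```bash
python3 - <<'E'
from h import *
s=sense();im=capture('wrist');cv2.imwrite('pics/w6.png',im[:,:,::-1]);np.save('s6.npy',s,allow_pickle=True)
print(s['eef_pos'])
it=capture('top');cv2.imwrite('pics/top6.png',it[:,:,::-1])
print('LB top',dark(it,'top',(.643,.185),.036,None,80))
a=plane(it,'top',(.643,.185),.036,half=.05);b=plane(im,'wrist',(.427,.128),.014,s,.05)
cv2.imwrite('pics/p6.png',np.hstack([a,b])[:,:,::-1])
E
```

```text
[0.42476503 0.1237493  0.14646526]
LB top [(array([0.6429, 0.184 ]), array([49.8, 50.2]))]
```

View pics/p6.png

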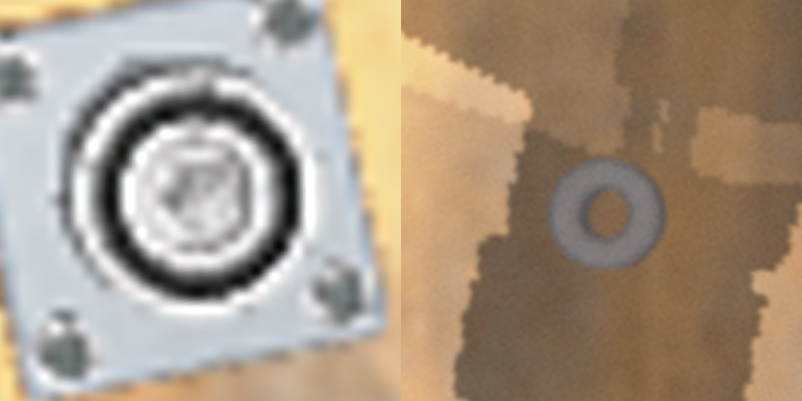

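The left panel shows the large bearing concentric on the large axle. The right panel shows the small collar at (206,213), so (.4285,.1312), about 29 mm across as expected.

```bash
python3 -c "
from h import *
go((.4285,.1312,.003))"
```

```text
turn [-0.  0.  0.]
to [0.4285 0.1312 0.003 ] lin [ 0.58 -0.63 14.33]
```

>>> play_rows(jaw=[0.7,0.6,0.6,0.6,0.6,0.6,0.15,0.15,0.15,0.15,0.15,0.15,0.15,0.15,0.15], linear=[[0.6,-0.6,3],[0.6,-0.6,8],[0.6,-0.6,12],[0.6,-0.6,13.8],[0.6,-0.6,14.3],[0.6,-0.6,14.3],[0.6,-0.6,14.3],[0.6,-0.6,14.3],[0.6,-0.6,14.3],[0.6,-0.6,14.3],[0.6,-0.6,14.3],[0.6,-0.6,14.3],[0.6,-0.6,14.3],[0.6,-0.6,10],[0.6,-0.6,4]], turn=[[0,0,0],[0,0,0],[0,0,0],[0,0,0],[0,0,0],[0,0,0],[0,0,0],[0,0,0],[0,0,0],[0,0,0],[0,0,0],[0,0,0],[0,0,0],[0,0,0],[0,0,0]])

```text
t: 20.85
eef_pos: [0.427, 0.1301, 0.1065]
tcp_rot: [-3.141, 0.004, 0.227]
wrist_force: [1.6, 0.1, -0.6]
grip_width: 0.0265
finger_force: 30.0
```

```bash
python3 -c "
from h import *
s=sense();print(s['eef_pos'])
go((.43,.131,.14),(.56,-.195,.15))"
```

```text
[0.42696316 0.13014315 0.10647898]
turn [-0.   0.2  0. ]
to [0.43  0.131 0.14 ] lin [ 0.3  -0.02 -3.35]
to [ 0.56  -0.195  0.15 ] lin [ 5.62 34.67 -4.4 ]
```

>>> play_rows(jaw=[0.15,0.15,0.15,0.15,0.15,0.15,0.15,0.15,0.15,0.15,0.15], linear=[[0,2,-3],[1,8,-4],[2,14,-4],[3,20,-4],[4,26,-4],[5,31,-4],[5.6,34.7,-4],[5.6,34.7,-4],[5.6,34.7,-4],[5.6,34.7,-4],[5.6,34.7,-4]], turn=[[0,0,0],[0,0,0],[0,0,0],[0,0,0],[0,0,0],[0,0,0],[0,0,0],[0,0,0],[0,0,0],[0,0,0],[0,0,0]])

```text
t: 22.22
eef_pos: [0.5611, -0.194, 0.1468]
tcp_rot: [3.142, -0.0, 0.228]
wrist_force: [0.4, -0.9, 1.1]
grip_width: 0.0269
finger_force: 30.0
```

```bash
python3 - <<'E'
from h import *
s=sense();im=capture('wrist');cv2.imwrite('pics/w7.png',im[:,:,::-1]);np.save('s7.npy',s,allow_pickle=True)
e=s['eef_pos'];print(e,s['grip_width'])
bolts(im,'wrist',np.array([.5965,-.189]),s,thr=(75,90))
print('sb',dark(im,'wrist',(.5965,-.189),.034,s,60))
R=Ro.from_euler('xyz',s['tcp_rot'])
P=[e+R.apply([x/1000,0,-.011]) for x in range(-25,26)]
px=w2px('wrist',P,s);g=cv2.cvtColor(im,cv2.COLOR_RGB2GRAY)
print([(x,int(g[int(round(p[1])),int(round(p[0]))])) for x,p in zip(range(-25,26),px)])
cv2.imwrite('pics/p7.png',cv2.resize(im[130:310,210:420],None,fx=3,fy=3)[:,:,::-1])
go((.5967,-.189,.075),(.5967,-.189,.037))
E
```

```text
[ 0.56108855 -0.19402982  0.14680913] 0.026855634310297527
thr 75 2 [[0.5867, -0.2291], [0.5599, -0.181]] mean [ 0.5733 -0.205 ]
thr 90 2 [[0.5895, -0.2275], [0.5586, -0.1813]] mean [ 0.574  -0.2044]
sb [(array([ 0.5957, -0.1899]), array([37.9, 38.9]))]
[(-25, 153), (-24, 151), (-23, 151), (-22, 152), (-21, 155), (-20, 156), (-19, 154), (-18, 153), (-17, 153), (-16, 156), (-15, 150), (-14, 97), (-13, 69), (-12, 68), (-11, 72), (-10, 73), (-9, 75), (-8, 76), (-7, 78), (-6, 71), (-5, 75), (-4, 72), (-3, 75), (-2, 70), (-1, 62), (0, 68), (1, 63), (2, 59), (3, 127), (4, 141), (5, 136), (6, 120), (7, 129), (8, 131), (9, 127), (10, 130), (11, 130), (12, 126), (13, 125), (14, 100), (15, 94), (16, 97), (17, 134), (18, 143), (19, 143), (20, 146), (21, 148), (22, 151), (23, 149), (24, 144), (25, 140)]
turn [ 0.  -0.   0.1]
to [ 0.5967 -0.189   0.075 ] lin [3.59 0.29 7.18]
to [ 0.5967 -0.189   0.037 ] lin [ 3.59  0.29 10.98]
```

View pics/p7.png

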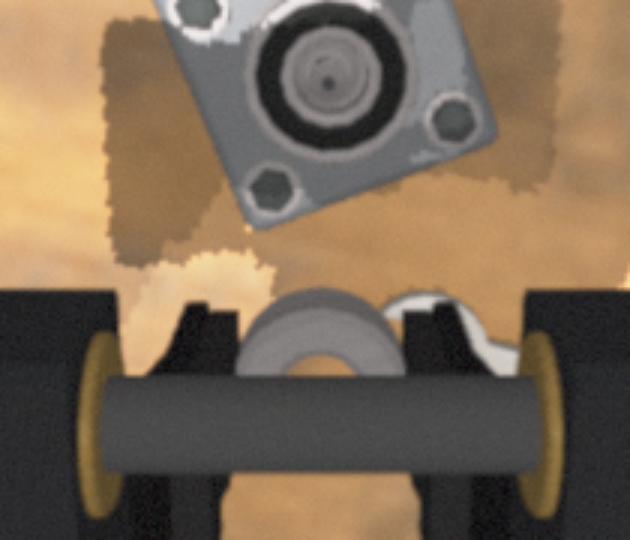

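The small bearing is seated on the small axle, tip at (328,82) in the crop. The collar is held centred, with its front edge at +14 mm. Now lowering it.

>>> play_rows(jaw=[0.15,0.15,0.15,0.15,0.15,0.15], linear=[[3.6,0.2,2],[3.6,0.2,5],[3.6,0.2,7.2],[3.6,0.2,7.2],[3.6,0.2,7.2],[3.6,0.2,7.2]], turn=[[0,0,0],[0,0,0],[0,0,0],[0,0,0],[0,0,0],[0,0,0]])

```text
t: 23.02
eef_pos: [0.5974, -0.1891, 0.076]
tcp_rot: [3.14, -0.002, 0.227]
wrist_force: [1.1, -0.2, -1.0]
grip_width: 0.0267
finger_force: 30.0
```

```bash
python3 -c "
from h import *
s=sense();print(s['eef_pos'])
go((.5966,-.189,.037))"
```

```text
[ 0.59738468 -0.189081    0.07602831]
turn [ 0.1 -0.1  0. ]
to [ 0.5966 -0.189   0.037 ] lin [-0.08 -0.03  3.9 ]
```

>>> play_rows(jaw=[0.15,0.15,0.15,0.15,0.15,0.15], linear=[[0,0,1],[-0.05,0,2],[-0.05,0,2.8],[-0.05,0,3.4],[-0.05,0,3.9],[-0.05,0,3.9]], turn=[[0,0,0],[0,0,0],[0,0,0],[0,0,0],[0,0,0],[0,0,0]])

```text
t: 23.78
eef_pos: [0.5968, -0.1885, 0.0376]
tcp_rot: [3.141, -0.001, 0.227]
wrist_force: [-4.8, 4.0, 18.9]
grip_width: 0.0266
finger_force: 30.0
```

>>> play_rows(jaw=[0.4,0.5,0.5,0.5,0.8,0.8,0.8,0.8,0.8,0.8,0.8,0.8], linear=[[0,0,0],[0,0,0],[0,0,0],[0,0,-3],[0,0,-8],[-4,-2,-11.2],[-9,-5,-11.2],[-14,-8,-11.2],[-15,-9.2,-11.2],[-15,-9.2,-11.2],[-15,-9.2,-11.2],[-15,-9.2,-11.2]], turn=[[0,0,0],[0,0,0],[0,0,0],[0,0,0],[0,0,0],[0,0,0],[0,0,0],[0,0,0],[0,0,0],[0,0,0],[0,0,0],[0,0,0]])

```text
t: 25.28
eef_pos: [0.4302, -0.1334, 0.1474]
tcp_rot: [-3.141, -0.0, 0.227]
wrist_force: [-0.2, -0.1, -0.3]
grip_width: 0.0698
finger_force: 0.0
```

```bash
python3 - <<'E'
from h import *
s=sense();im=capture('wrist');cv2.imwrite('pics/w8.png',im[:,:,::-1]);np.save('s8.npy',s,allow_pickle=True)
print(s['eef_pos'])
it=capture('top');cv2.imwrite('pics/top8.png',it[:,:,::-1])
a=plane(it,'top',(.5955,-.187),.048,half=.05);b=plane(im,'wrist',(.438,-.131),.016,s,.05)
cv2.imwrite('pics/p8.png',np.hstack([a,b])[:,:,::-1])
E
```

```text
[ 0.43016383 -0.13335598  0.14739588]
```

View pics/p8.png

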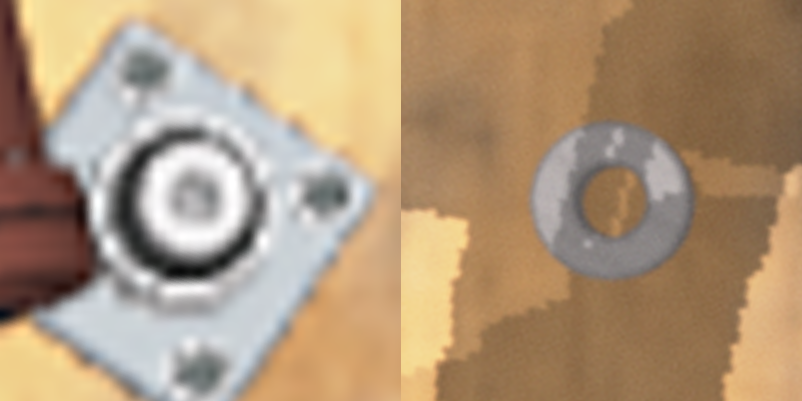

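The left panel shows the small collar on the small bearing. The right panel shows the large collar at (211,200), so (.4407,-.131), about 40 mm across.

```bash
python3 -c "
from h import *
go((.4407,-.131,.003))"
```

```text
turn [-0.  0. -0.]
to [ 0.4407 -0.131   0.003 ] lin [ 1.12  0.03 14.43]
```

>>> play_rows(jaw=[0.8,0.8,0.8,0.8,0.8,0.8,0.3,0.3,0.3,0.3,0.3,0.3,0.3,0.3], linear=[[1.1,0,3],[1.1,0,8],[1.1,0,12],[1.1,0,13.8],[1.1,0,14.4],[1.1,0,14.4],[1.1,0,14.4],[1.1,0,14.4],[1.1,0,14.4],[1.1,0,14.4],[1.1,0,14.4],[1.1,0,14.4],[1.1,0,10],[1.1,0,4]], turn=[[0,0,0],[0,0,0],[0,0,0],[0,0,0],[0,0,0],[0,0,0],[0,0,0],[0,0,0],[0,0,0],[0,0,0],[0,0,0],[0,0,0],[0,0,0],[0,0,0]])

```text
t: 27.12
eef_pos: [0.4384, -0.1302, 0.1073]
tcp_rot: [-3.139, 0.003, 0.227]
wrist_force: [1.5, -1.7, -0.9]
grip_width: 0.0389
finger_force: 30.0
```

```bash
python3 -c "
from h import *
s=sense();print(s['eef_pos'])
go((.605,.174,.15))"
```

```text
[ 0.43844326 -0.13017579  0.10728758]
turn [-0.1  0.2  0. ]
to [0.605 0.174 0.15 ] lin [ 23.06 -25.9   -4.29]
```

>>> play_rows(jaw=[0.3,0.3,0.3,0.3,0.3,0.3,0.3,0.3,0.3,0.3,0.3], linear=[[2,-2,-3],[6,-7,-4],[10,-11,-4],[14,-16,-4],[18,-20,-4],[21,-24,-4],[23,-25.9,-4],[23,-25.9,-4],[23,-25.9,-4],[23,-25.9,-4],[23,-25.9,-4]], turn=[[0,0,0],[0,0,0],[0,0,0],[0,0,0],[0,0,0],[0,0,0],[0,0,0],[0,0,0],[0,0,0],[0,0,0],[0,0,0]])

```text
t: 28.5
eef_pos: [0.6058, 0.1724, 0.1478]
tcp_rot: [3.141, -0.0, 0.226]
wrist_force: [0.6, 0.1, -1.5]
grip_width: 0.0388
finger_force: 30.0
```

```bash
python3 - <<'E'
from h import *
s=sense();im=capture('wrist');cv2.imwrite('pics/w9.png',im[:,:,::-1]);np.save('s9.npy',s,allow_pickle=True)
e=s['eef_pos'];print(e,s['grip_width'])
bolts(im,'wrist',np.array([.644,.183]),s,thr=(75,90),rng=(.04,.07))
print('lb',dark(im,'wrist',(.6438,.183),.036,s,60))
R=Ro.from_euler('xyz',s['tcp_rot'])
P=[e+R.apply([x/1000,0,-.013]) for x in range(-25,26)]
px=w2px('wrist',P,s);g=cv2.cvtColor(im,cv2.COLOR_RGB2GRAY)
print([(x,int(g[int(round(p[1])),int(round(p[0]))])) for x,p in zip(range(-25,26),px) if abs(x)>14])
go((.6437,.1832,.075))
E
```

```text
[0.60580959 0.17244054 0.14777131] 0.03875853155540284
thr 75 3 [[0.6715, 0.1411], [0.6015, 0.1553], [0.6158, 0.2253]] mean [0.6296 0.1739]
thr 90 3 [[0.6715, 0.141], [0.6015, 0.1553], [0.6158, 0.2253]] mean [0.6296 0.1739]
lb [(array([0.643 , 0.1818]), array([50. , 52.4]))]
[(-25, 184), (-24, 181), (-23, 178), (-22, 184), (-21, 193), (-20, 196), (-19, 150), (-18, 135), (-17, 133), (-16, 137), (-15, 137), (15, 134), (16, 135), (17, 136), (18, 139), (19, 131), (20, 116), (21, 96), (22, 100), (23, 98), (24, 115), (25, 129)]
turn [ 0.  -0.  -0.1]
to [0.6437 0.1832 0.075 ] lin [ 3.93 -0.18  7.28]
```

>>> play_rows(jaw=[0.3,0.3,0.3,0.3,0.3,0.3], linear=[[3.9,-0.15,2],[3.9,-0.15,5],[3.9,-0.15,7.2],[3.9,-0.15,7.2],[3.9,-0.15,7.2],[3.9,-0.15,7.2]], turn=[[0,0,0],[0,0,0],[0,0,0],[0,0,0],[0,0,0],[0,0,0]])

```text
t: 29.3
eef_pos: [0.6442, 0.184, 0.0772]
tcp_rot: [-3.142, -0.002, 0.227]
wrist_force: [-0.3, 0.5, -1.2]
grip_width: 0.0389
finger_force: 30.0
```

```bash
python3 -c "
from h import *
s=sense();print(s['eef_pos'])
go((.6436,.1832,.039))"
```

```text
[0.64419361 0.18396642 0.07715732]
turn [-0.  -0.1 -0. ]
to [0.6436 0.1832 0.039 ] lin [-0.08  0.06  3.82]
```

>>> play_rows(jaw=[0.3,0.3,0.3,0.3,0.3,0.3], linear=[[0,0,1],[-0.05,0.05,2],[-0.05,0.05,2.8],[-0.05,0.05,3.4],[-0.05,0.05,3.8],[-0.05,0.05,3.8]], turn=[[0,0,0],[0,0,0],[0,0,0],[0,0,0],[0,0,0],[0,0,0]])

```text
t: 30.05
eef_pos: [0.6431, 0.1832, 0.0397]
tcp_rot: [3.141, -0.0, 0.227]
wrist_force: [-8.2, -3.0, 18.4]
grip_width: 0.0389
finger_force: 30.0
```

Contact is at the seated height. I release, lift, back off and check both stacks.

>>> play_rows(jaw=[0.5,0.65,0.65,0.65,0.65,0.65,0.65,0.65,0.65,0.65], linear=[[0,0,0],[0,0,0],[0,0,0],[0,0,-3],[0,0,-8],[-3,0,-11],[-7,4,-11],[-9,8,-11],[-9,8,-11],[-9,8,-11]], turn=[[0,0,0],[0,0,0],[0,0,0],[0,0,0],[0,0,0],[0,0,0],[0,0,0],[0,0,0],[0,0,0],[0,0,0]])

```text
t: 31.3
eef_pos: [0.5735, 0.0855, 0.1476]
tcp_rot: [-3.141, -0.0, 0.227]
wrist_force: [0.1, 0.7, -0.2]
grip_width: 0.0565
finger_force: 0.0
```

```bash
python3 - <<'E'
from h import *
it=capture('top');sc=capture('scene')
f=lambda a:cv2.resize(a,(300,300))
def crop(im,n,X,r):
    u,v=w2px(n,[X])[0].astype(int);return f(im[v-r:v+r,u-r:u+r])
A=[f(plane(it,'top',(.6425,.185),.052,half=.05)),f(plane(it,'top',(.5955,-.187),.048,half=.05))]
B=[crop(sc,'scene',(.643,.183,.03),30),crop(sc,'scene',(.596,-.189,.03),24)]
cv2.imwrite('pics/p10.png',np.vstack([np.hstack(A),np.hstack(B)])[:,:,::-1])
E
```

```text
(no output)
```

View pics/p10.png

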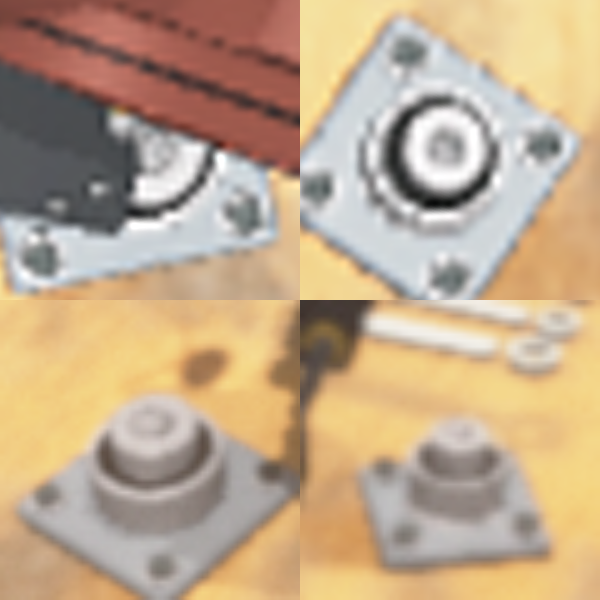

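In the scene view (bottom panels) both stacks are level, with each collar flat on its bearing and the thread end showing through it. In the top view the arm hides part of the large stack. I'm handing in.

```bash
python3 -c "
from rig import close_job
print(close_job())"
```

```text
the job is handed in; nothing more can be done
None
```

I swapped the bearings onto their own axles, dropped each collar onto its bearing, and handed the job in at about 31 s; the final pictures show both stacks level, but no verdict was returned.

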